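# Seat the tapered cup in the chuck on the banding wheel

## Robot

A 7-joint arm with a two-finger parallel gripper is mounted at the origin on the work surface. World frame = base frame: x ahead of the robot, y to its left, z up, the work surface at z = 0. Lengths are in mm, angles in rad, forces in N, time in s.
With the tool pointing down it reaches from about 400 to 875 mm from the base axis. Payload 4.4 kg.
Tool frame: the origin (TCP) lies at the very end of the fingers, on their centre line; the grasp point (between the pads) lies 19 mm behind it; y points along the fingers, z is the direction in which the jaws open and shut, and the axes are right-handed (so a half turn about y gives the same grasp; the last joint's range is limited). The gripper opens to 85 mm and grips with 20 to 120 N. Pads are 22 mm wide; open, the fingers measure 114 mm over their backs; the gripper's body (76 mm by 85 mm) begins 54 mm behind the grasp point. The pads swing forward as they close: fully open they stand 13 mm farther back than shut.
Start: joints at [1.034, 0.628, 0.038, 1.517, -0.027, 0.996, -0.02], TCP at [294.868, -579.285, 231.313] pointing down, gripper open.
Joint ranges: [-3.06, 3.06], [-0.37, 2.12], [-1.25, 1.32], [0.18, 2.47], [-1.1, 4.24], [0.23, 1.98], [-2.94, 2.94]. Speed limits (rad/s): [2.57, 2.57, 3.14, 3.14, 3.14, 3.14, 3.14].

## Interface

Orientations are given as [roll, pitch, yaw] about the fixed x, y, z axes, in that order (R = Rz(yaw) Ry(pitch) Rx(roll)).
In Python, from cell import ctrl, imaging, finish_job gives the robot as it stands.
- The arm moves only by the shell command python3 -m inch 'ROWS'. ROWS is JSON, one flat list of numbers, 7 for each row, row after row: the opening, from 0 (shut) to 1 (fully open), then the shift along the tool's x, y, z in cm, then the turn, a rotation vector about the tool's x, y, z in degrees. A call has 1 to 12 rows; each row is the pose to reach, as a shift and turn from the pose commanded when the call began, along the tool's axes at that moment; what a row does not reach only later rows make up. A row lasts 1/10 s, in which the tool goes at most 50 mm and 8.59 degrees, less where a joint would pass 70% of its speed; a pose out of reach is approached as far as the arm can. A call with a gripper value outside its range is refused whole. The fingers move at their own pace and stop on an object; the grip force is fixed at half the most. Time passes only in rows, so rows that repeat a pose let the fingers close. It gives the time, the measured TCP pose, the force and the opening at its end, in the units of the state.
- ctrl.read_state(): the state, without advancing time (a new reading comes with each control period).
- imaging.get_image(name): name is "scene" or "top" or "wrist"; returns a dict with "img" (400x640x3 uint8, red, green, blue), "fx", "fy", "cx", "cy" (pixels), "R" (3x3) and "t" (3): a world point X has camera coordinates R X + t. Camera axes: x right, y down, z forward; pixel columns grow to the right and rows downward; lengths in mm; the calibration is good to about 2 mm. A picture is of the moment at which its call begins. There is no depth.
- finish_job(): hands the job in, once; it reports no verdict.
The state is a dict: "clock": time; "qpos": joint angles; "qd": joint speeds; "tau": joint torques, N m; "eef_pos": TCP position; "tool_rot": TCP orientation; "force": force on the tool from outside, world axes, zero at the start; "torque": the same for the moment, N m; "width": finger opening in mm.
Only numpy, scipy, OpenCV 4.12 (cv2) and the standard library are available. Lean on these libraries where they do the work, as an engineer would, in place of code of your own. Each camera call takes 0.05 s, during which the arm holds its last target.

## Task

Seat the cup with the tapered lower half, foot down, in the tapered clay chuck on the banding wheel, so that it sits upright, centred and fully home and its rim can be banded. Set it in, do not drop it, then let go; leave the straight-sided cup and the round jar standing where they are.

Things in the scene. Friction and masses are not known exactly. Their poses are not given: they have to be found in the camera images.
- cup_center (a point): The cup to seat: brown fired clay, hollow, 105 mm tall, 150 to 310 g, loose, upright. Foot 38 mm diameter, widening as a cone to 62 mm at 45 mm up; the upper 60 mm is a straight band of 62 mm outer diameter, wall 5 mm. Point: on its axis half-way up, 52.5 mm above the foot; z up along the axis. Grip across the band about 30 mm above this point, so that the fingers clear the chuck.
- chuck_mouth (a point): The chuck: fixed funnel-like ring of darker clay, 50 mm tall, 88 mm outside at the top; conical bore to match the cup, 60 mm at the mouth, 34 mm at the bottom. It stands mid-way on a fixed aluminium banding wheel, 220 mm across, top 75 mm above the table. Point: centre of the mouth, level with the chuck's rim; z up. When home, the cup's foot is 42 mm below it, its half-way point 10 mm above.
- straight_center (a point): Bystander: a straight-sided cylindrical cup of the same clay, 72 mm diameter, 85 mm tall, loose. This point is on its axis half-way up; z up.
- jar_center (a point): Bystander: a round-bellied jar with a narrow neck, same clay, 86 mm diameter at the belly, 98 mm tall, loose. This point is on its axis half-way up; z up.
Mind the look-alikes: they are no part of the job. What is shaped like the part that bears cup_center but yellow is not meant.

How it is judged (in metres and radians):
At the end, for the whole second after the job is handed in: The cup rests foot down in the chuck, released and at rest: its half-way point within 10 mm sideways of the chuck's axis and no more than 20 mm above the chuck's mouth (about 10 mm when fully home), its axis within 10 degrees of vertical (horizontal distance between cup_center and chuck_mouth below 0.01 m and z of cup_center in the frame of chuck_mouth below 0.02 m and angle between cup_center's own z axis and vertical below 0.175 rad and linear speed of cup below 0.02 m/s); the robot touches nothing.
It fails at once if the cup is dropped: let go of, it falls faster than 0.7 m/s (a free fall of about 25 mm) (linear speed of cup above 0.7 m/s and contact force between the fingers and cup below 0.05 N).
It fails at once if the straight-sided cup is shifted by more than 40 mm or knocked over (distance of straight_center from where it was at the start of the episode above 0.04 m or angle between straight_center's own z axis and vertical above 0.6 rad).
It fails at once if the round jar is shifted by more than 40 mm or knocked over (distance of jar_center from where it was at the start of the episode above 0.04 m or angle between jar_center's own z axis and vertical above 0.6 rad).
It also fails if it takes over 32 s, if anything falls off the work surface, if the arm or the gripper's body presses on something with over 40 N, if the wrist force passes 120 N, or if a joint passes its speed limit or range.

## Working session

There is one attempt and no reset: what is moved stays moved. The work goes in short steps, Python scripts to look and compute and a shell command to move; the robot and the scene stay as the last step left them, time stands still between calls to the robot, and variables do not carry over. Pictures are saved under pics/ and viewed, and the job is handed in when it is done.

```bash
ls; mkdir -p pics; python3 - <<'E'
from cell import ctrl, imaging
import cv2,pickle
s=ctrl.read_state();print({k:s[k] for k in('clock','eef_pos','tool_rot','force','width')})
d={}
for n in('scene','top','wrist'):
    i=imaging.get_image(n);d[n]=i;cv2.imwrite(f'pics/{n}0.png',i['img'][:,:,::-1])
    print(n,i['fx'],i['cx'],i['cy'],i['R'],i['t'])
pickle.dump(d,open('im0.pkl','wb'))
E
```

```text
pics
{'clock': 0.0, 'eef_pos': array([ 294.56126471, -578.70851189,  230.39909426]), 'tool_rot': array([-1.57270916e+00, -2.37526976e-05, -2.67085307e+00]), 'force': array([ 0.28092408, -0.27438631,  0.1640043 ]), 'width': 85.43670316939819}
scene 474.2595648939055 322.59991365774516 201.44560652056336 [[ 0.62598512  0.77983454  0.00084415]
 [ 0.51359809 -0.41145801 -0.75294044]
 [-0.58682163  0.47176307 -0.65808812]] [-289.27479682 -191.23449516 1402.3641613 ]
top 403.80106996221264 318.90985641870026 199.42156409312318 [[ 0.00459585 -0.99994274  0.00966409]
 [-0.98881781 -0.00598483 -0.14900849]
 [ 0.14905779 -0.0088712  -0.98878869]] [-28.54536273 544.19538828 915.34781867]
wrist 288.4452150459827 321.4504921849611 200.92083819046778 [[ 0.45331745 -0.89134731 -0.00180582]
 [-0.84386614 -0.42982034  0.32116104]
 [-0.28704221 -0.14406403 -0.94702287]] [-649.52152458  -41.96181981  381.31795655]
```

View pics/scene0.png

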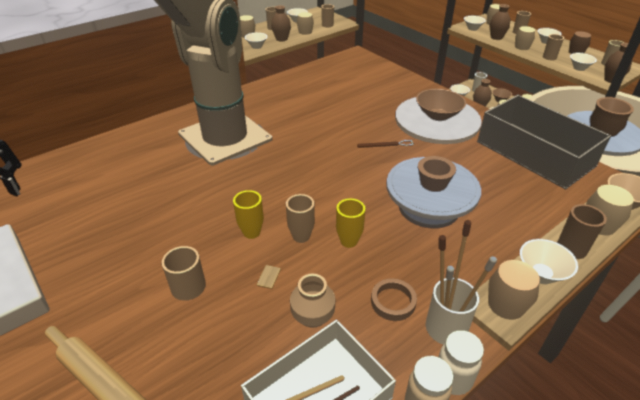

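View pics/top0.png

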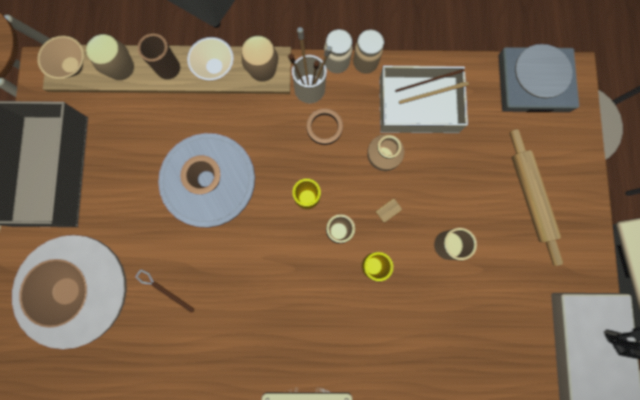

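View pics/wrist0.png

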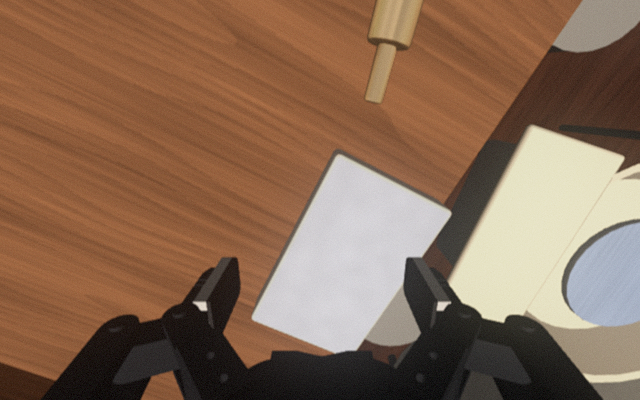

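Candidates for the tapered cup, from the scene view with the top view in brackets:
- Brown tapered cup at (300,218) [341,229].
- Yellow cups of the same shape at (249,214) [306,193 or 378,266] and (350,222).
- Brown straight-sided cup at (184,272) [460,244].
- Jar at (313,300) [387,150].

The brown one with the tapered lower half, between the two yellow cups, fits the description. I'll confirm it in an enlarged crop.

```bash
python3 - <<'E'
import cv2,pickle,numpy as np
d=pickle.load(open('im0.pkl','rb'))
a=d['scene']['img'][175:265,220:380,::-1];b=d['top']['img'][180:280,280:400,::-1];c=d['top']['img'][125:235,150:262,::-1];e=d['scene']['img'][145:235,375:490,::-1]
r=lambda x:cv2.resize(x,(400,300),interpolation=cv2.INTER_CUBIC)
cv2.imwrite('pics/crop0.png',np.vstack([np.hstack([r(a),r(b)]),np.hstack([r(e),r(c)])]))
E
```

```text
(no output)
```

View pics/crop0.png

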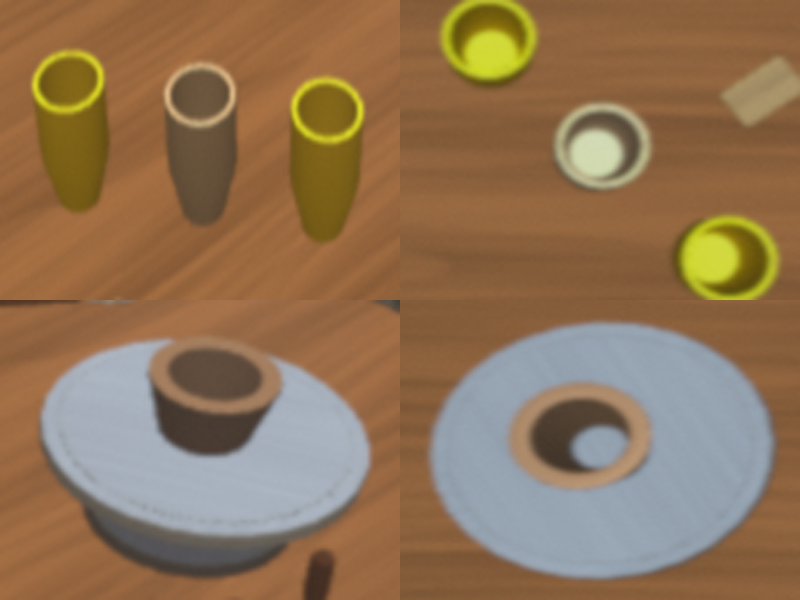

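The crop confirms it. The middle cup is brown-grey and tapers below, and its two neighbours are yellow. Next I'll measure the rims in both views.

```bash
cat > h.py <<'E'
import cv2,numpy as np
def ray(c,u,v):
    R=np.array(c['R']);t=np.array(c['t']);d=R.T@np.array([(u-c['cx'])/c['fx'],(v-c['cy'])/c['fy'],1.]);return -R.T@t,d/np.linalg.norm(d)
def tri(*obs):
    A=np.zeros((3,3));b=np.zeros(3);L=[]
    for c,u,v in obs:
        o,d=ray(c,u,v);P=np.eye(3)-np.outer(d,d);A+=P;b+=P@o;L.append((o,P))
    x=np.linalg.solve(A,b);return x,[np.linalg.norm(P@(x-o)) for o,P in L]
def plane(c,u,v,z):
    o,d=ray(c,u,v);return o+d*(z-o[2])/d[2]
def proj(c,X):
    p=np.array(c['R'])@X+np.array(c['t']);return p[0]/p[2]*c['fx']+c['cx'],p[1]/p[2]*c['fy']+c['cy']
E
python3 - <<'E'
import cv2,pickle,numpy as np
from h import *
d=pickle.load(open('im0.pkl','rb'))
T,S=d['top'],d['scene']
ht=cv2.cvtColor(T['img'],cv2.COLOR_RGB2HSV);hs=cv2.cvtColor(S['img'],cv2.COLOR_RGB2HSV)
for n,h,pts in(('T',ht,[(341,229),(328,229),(341,244),(335,230),(350,226),(341,250),(306,193),(200,175),(184,176),(200,160),(190,170),(230,180)]),('S',hs,[(300,203),(288,203),(300,213),(300,225),(280,210),(437,167),(437,178),(437,190),(420,200)])):
    for u,v in pts: print(n,u,v,h[v,u])
E
```

```text
T 341 229 [ 36  45 217]
T 328 229 [ 25  66 173]
T 341 244 [ 14 138 137]
T 335 230 [ 36  47 218]
T 350 226 [18 84 91]
T 341 250 [ 14 146 147]
T 306 193 [ 31 187 218]
T 200 175 [105  33 153]
T 184 176 [ 15  97 171]
T 200 160 [ 15  97 158]
T 190 170 [14 95 75]
T 230 180 [106  40 177]
S 300 203 [ 15 110 109]
S 288 203 [ 16 105 141]
S 300 213 [ 18  96 135]
S 300 225 [ 16 110 102]
S 280 210 [ 14 155 150]
S 437 167 [12 89 97]
S 437 178 [ 13 102 142]
S 437 190 [11 62 78]
S 420 200 [107  29 187]
```

```bash
cat >> h.py <<'E'
def ell(c,box,slo,shi,vlo,hhi=30,hlo=0,draw=None):
    x0,y0,x1,y1=box;k=4
    im=cv2.resize(c['img'][y0:y1,x0:x1],None,fx=k,fy=k,interpolation=cv2.INTER_CUBIC)
    h=cv2.cvtColor(im,cv2.COLOR_RGB2HSV)
    m=cv2.inRange(h,(hlo,slo,vlo),(hhi,shi,255));m=cv2.morphologyEx(m,cv2.MORPH_OPEN,np.ones((3,3)))
    cs,_=cv2.findContours(m,cv2.RETR_EXTERNAL,cv2.CHAIN_APPROX_NONE)
    q=max(cs,key=lambda c:cv2.contourArea(cv2.convexHull(c)))
    q=cv2.convexHull(q)
    f=np.zeros_like(m);cv2.fillPoly(f,[q],255);q=cv2.findContours(f,0,1)[0][0]
    e=cv2.fitEllipse(q)
    if draw:
        o=im[:,:,::-1].copy();cv2.ellipse(o,e,(0,0,255),1);o2=cv2.cvtColor(m,8);cv2.imwrite(draw,cv2.resize(np.hstack([o,o2]),(700,300)))
    return (e[0][0]+.5)/k-.5+x0,(e[0][1]+.5)/k-.5+y0,e[1][0]/k,e[1][1]/k
E
python3 - <<'E'
import pickle
from h import *
d=pickle.load(open('im0.pkl','rb'));T,S=d['top'],d['scene']
ct=ell(T,(322,208,362,250),0,105,80,60,0,'pics/a.png')
cs=ell(S,(280,185,320,222),0,130,127,40,0,'pics/b.png')
kt=ell(T,(175,150,226,200),68,140,105,25,0,'pics/c.png')
ks=ell(S,(412,150,462,188),70,140,115,25,0,'pics/d.png')
for e in(ct,cs,kt,ks):print(np.round(e,1))
print('cup',tri((T,*ct[:2]),(S,*cs[:2])));print('chuck',tri((T,*kt[:2]),(S,*ks[:2])))
print(plane(T,*ct[:2],105),plane(S,*cs[:2],105),plane(T,*kt[:2],125),plane(S,*ks[:2],125))
for n,p in(('y1',(306,193)),('y2',(378,266)),('str',(460,244)),('jar',(390,147))):print(n,plane(T,*p,100))
i=[cv2.imread(f'pics/{x}.png') for x in'abcd'];i=[cv2.resize(x,(400,260)) for x in i]
cv2.imwrite('pics/ell0.png',np.vstack([np.hstack(i[:2]),np.hstack(i[2:])]))
E
```

```text
[340.1 228.4  29.3  29.8]
[299.6 203.1  20.1  29.6]
[200.  174.4  37.3  38.8]
[439.  163.2  29.2  52. ]
cup (array([471.44258397, -71.69159912, 101.96966392]), [np.float64(0.32490972256762213), np.float64(0.32490972256772205)])
chuck (array([586.48978714, 234.96320585, 132.05624933]), [np.float64(4.2983548168276), np.float64(4.298354816827555)])
[471.01673644 -71.76895789 105.        ] [474.4541186  -73.41128195 105.        ] [585.0291989  233.53947857 125.        ] [582.37958947 247.93815687 125.        ]
y1 [549.70616027   3.66939794 100.        ]
y2 [ 390.14629043 -153.98242696  100.        ]
str [ 438.52184294 -334.73760173  100.        ]
jar [ 656.66486586 -185.83539835  100.        ]
```

View pics/ell0.png

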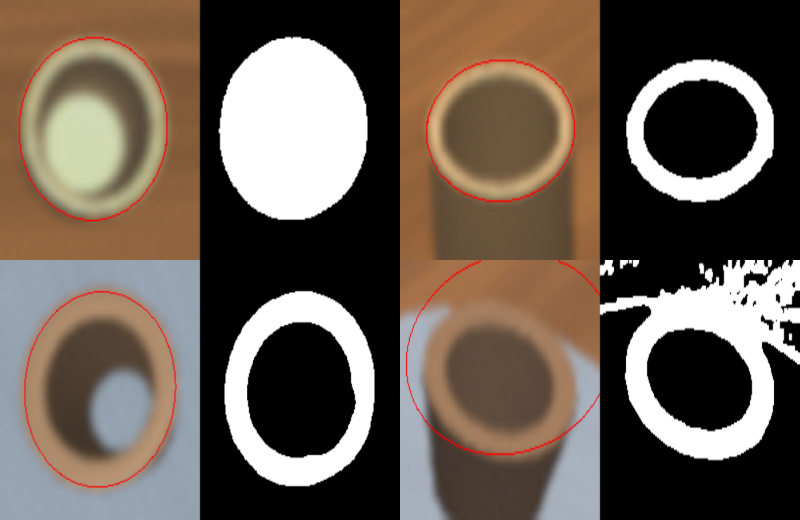

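Three of the four ellipses fit. In the scene view the chuck mask (bottom right) runs into the wood, so I'll refit that one from the mouth's hole.

```bash
python3 - <<'E'
import pickle
from h import *
d=pickle.load(open('im0.pkl','rb'));T,S=d['top'],d['scene']
def hole(c,box,seed,vmax):
    x0,y0,x1,y1=box;k=4
    im=cv2.resize(c['img'][y0:y1,x0:x1],None,fx=k,fy=k,interpolation=cv2.INTER_CUBIC)
    h=cv2.cvtColor(im,cv2.COLOR_RGB2HSV)
    ring=cv2.inRange(h,(0,68,vmax),(25,255,255))
    q=cv2.findContours(cv2.bitwise_not(ring),cv2.RETR_LIST,cv2.CHAIN_APPROX_NONE)[0]
    s=((seed[0]-x0)*k,(seed[1]-y0)*k)
    q=[x for x in q if cv2.pointPolygonTest(x,s,False)>0]
    q=min(q,key=cv2.contourArea);e=cv2.fitEllipse(cv2.convexHull(q))
    return (e[0][0]+.5)/k-.5+x0,(e[0][1]+.5)/k-.5+y0,e[1][0]/k,e[1][1]/k
ks=hole(S,(412,150,462,188),(437,167),118);kt=hole(T,(175,150,226,200),(200,175),115)
print(np.round(ks,1),np.round(kt,1))
o=(200.0,174.4)
for k in(kt,o):print(tri((T,*k[:2]),(S,*ks[:2])),plane(T,*k[:2],125),plane(S,*ks[:2],125))
E
```

```text
[436.4 166.9  14.6  26.8] [200.2 174.7  26.9  27.9]
(array([585.68480218, 234.58578566, 122.33089167]), [np.float64(0.9142268900767643), np.float64(0.9142268900767131)]) [584.49463142 233.06625437 125.        ] [588.0987716 232.5439367 125.       ]
(array([585.95754578, 234.76215543, 122.52006349]), [np.float64(0.557422678629908), np.float64(0.5574226786299054)]) [585.0496304  233.58618045 125.        ] [588.0987716 232.5439367 125.       ]
```

Measured so far:
- **Cup:** axis at about (472, -72), rim at about 102–105. The expected rim height is 105.
- **Chuck mouth:** about (586, 233.5), height 122–125. The expected height is 125.
- **Yellow neighbours:** about (550, 4) and (390, -154). They lie along the diagonal, so I'll grip across it by turning the jaws 18°.

I'll go above the cup first.

```bash
python3 -m inch '[1,-38.8,0,-37.2,0,-18,0,1,-38.8,0,-37.2,0,-18,0,1,-38.8,0,-37.2,0,-18,0,1,-38.8,0,-37.2,0,-18,0,1,-38.8,0,-37.2,0,-18,0,1,-38.8,0,-37.2,0,-18,0,1,-38.8,0,-37.2,0,-18,0,1,-38.8,0,-37.2,0,-18,0,1,-38.8,0,-37.2,0,-18,0,1,-38.8,0,-37.2,0,-18,0,1,-38.8,0,-37.2,0,-18,0,1,-38.8,0,-37.2,0,-18,0]'
```

```text
clock: 1.35
eef_pos: [473.7, -65.3, 231.4]
tool_rot: [-1.572, 0.003, -2.347]
force: [-0.4, -0.5, -0.0]
width: 85.6
```

```bash
python3 -m inch '[1,0,0,0,0,0,0,1,0,0,0,0,0,0,1,0,0,0,0,0,0]'; cat > look.py <<'E'
import sys,pickle
from h import *
from cell import ctrl,imaging
n=sys.argv[2]
i=imaging.get_image(sys.argv[1]);pickle.dump(i,open(n+'.pkl','wb'));cv2.imwrite(f'pics/{n}.png',i['img'][:,:,::-1])
s=ctrl.read_state();print(s['clock'],s['eef_pos'],s['tool_rot'],s['force'],s['width'])
E
python3 look.py wrist w1
```

```text
clock: 1.65
eef_pos: [471.4, -73.3, 231.2]
tool_rot: [-1.571, -0.001, -2.36]
force: [-0.2, 0.3, -0.1]
width: 85.4
1.7 [471.48660836 -73.27061197 231.26194332] [-1.57069055e+00 -5.46002554e-04 -2.35947113e+00] [ 0.11453834 -0.82888165  0.1094988 ] 85.34217419557253
```

View pics/w1.png

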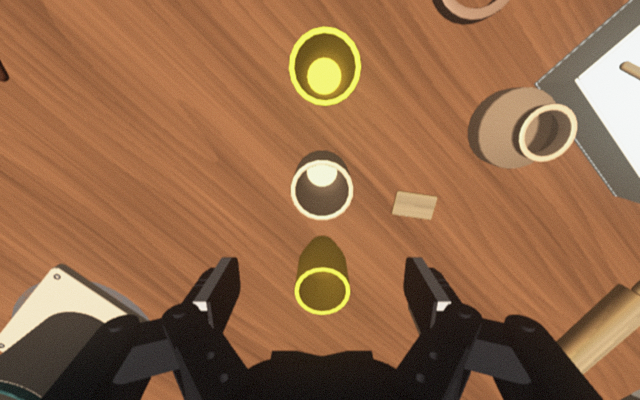

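The wrist view shows the brown cup's rim at (322,190), midway between the fingers. The yellow cups are at (325,65) and (322,290), along the axis that doesn't open. I'll check the cup's position from this third view.

```bash
python3 - <<'E'
import pickle
from h import *
W=pickle.load(open('w1.pkl','rb'));d=pickle.load(open('im0.pkl','rb'))
e=ell(W,(285,150,360,226),0,100,150,60,0,'pics/e.png');print(e)
e=(e[0],e[1]) ;print(plane(W,*e,105))
print(tri((W,*e),(d['top'],340.1,228.4),(d['scene'],299.6,203.1)), tri((W,*e),(d['top'],340.1,228.4)))
E
```

```text
(321.4677963256836, 189.39250946044922, 60.589813232421875, 62.84866714477539)
[473.69837389 -71.70115034 105.        ]
(array([472.07814412, -71.96656927, 102.21832394]), [np.float64(1.073070793721838), np.float64(0.9414355839971461), np.float64(0.3255490475019993)]) (array([471.81581635, -72.7172843 ,  97.34964027]), [np.float64(0.6388442509520176), np.float64(0.638844250952025)])
```

View pics/e.png

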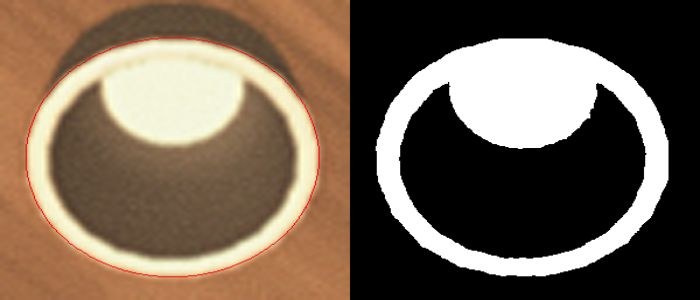

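All three views agree on the cup at about (472, -72), and the tool is within 2 mm of it. I'll descend 168 mm.

```bash
python3 -m inch '[1,0,4,0,0,0,0,1,0,8,0,0,0,0,1,0,11,0,0,0,0,1,0,13,0,0,0,0,1,0,15,0,0,0,0,1,0,16,0,0,0,0,1,0,16.8,0,0,0,0,1,0,16.8,0,0,0,0,1,0,16.8,0,0,0,0]' && python3 look.py wrist w2
```

```text
clock: 2.6
eef_pos: [472.4, -72.0, 63.8]
tool_rot: [-1.57, 0.001, -2.357]
force: [-0.5, 0.7, 0.1]
width: 85.2
2.65 [472.51303887 -71.94900805  64.0446594 ] [-1.56962393e+00  9.20766563e-04 -2.35689255e+00] [-1.15506315 -0.44625061 -0.24649793] 85.56149546352879
```

View pics/w2.png

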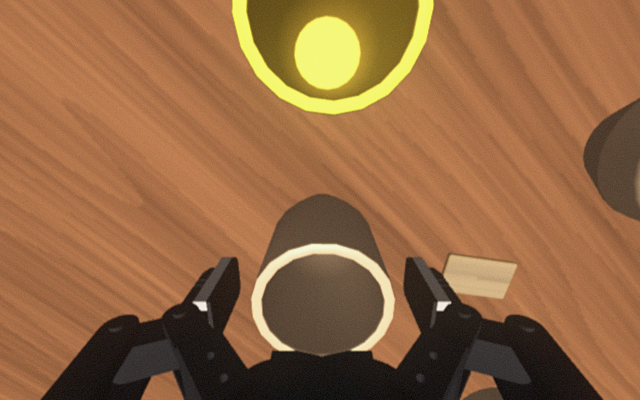

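The cup's rim, centred at (323,300), sits evenly between the pads at x≈238 and x≈405. I'll close and then lift slightly.

```bash
python3 -m inch '[0,0,0,0,0,0,0,0,0,0,0,0,0,0,0,0,0,0,0,0,0,0,0,0,0,0,0,0,0,0,0,0,0,0,0,0,0,0,0,0,0,0,0,0,0,0,0,0,0,0,0,0,0,0,0,0]' && python3 -m inch '[0,0,-1,0,0,0,0,0,0,-2,0,0,0,0,0,0,-3,0,0,0,0,0,0,-3,0,0,0,0]'
```

```text
clock: 3.45
eef_pos: [472.5, -71.8, 64.4]
tool_rot: [-1.569, 0.001, -2.357]
force: [-0.7, 1.0, 8.3]
width: 61.1
clock: 3.85
eef_pos: [473.0, -71.9, 94.9]
tool_rot: [-1.569, 0.002, -2.357]
force: [0.1, -0.5, -2.5]
width: 61.3
```

The cup is held: width is 61 mm and the load about 2.5 N. Next I'll lift to TCP z≈232 and check.

```bash
python3 -m inch '[0,0,-2,0,0,0,0,0,0,-5,0,0,0,0,0,0,-8,0,0,0,0,0,0,-11,0,0,0,0,0,0,-13,0,0,0,0,0,0,-13.8,0,0,0,0,0,0,-13.8,0,0,0,0,0,0,-13.8,0,0,0,0]' && python3 look.py wrist w3;python3 look.py scene s3
```

```text
clock: 4.65
eef_pos: [471.1, -71.7, 230.3]
tool_rot: [-1.572, -0.001, -2.357]
force: [-0.8, -0.6, -3.0]
width: 61.3
4.7 [470.92964403 -71.67518438 230.06750727] [-1.57283594e+00 -1.67146268e-03 -2.35661283e+00] [-0.25780964 -0.99188504 -4.05116252] 61.14424113961624
4.75 [470.95632982 -71.68790777 230.01005025] [-1.57300564e+00 -1.74158772e-03 -2.35667990e+00] [-0.14351884 -0.20317605 -3.25673064] 60.95754006495766
```

View pics/w3.png

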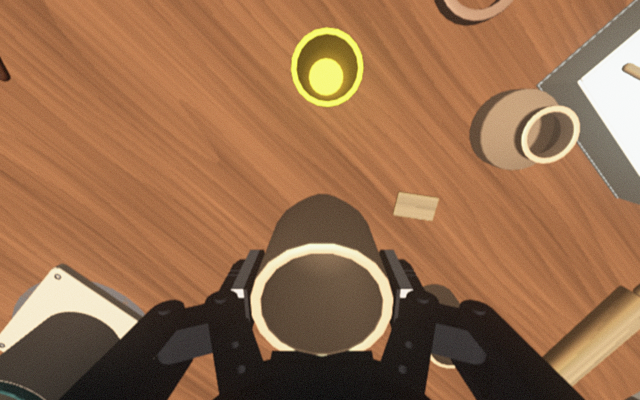

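View pics/s3.png

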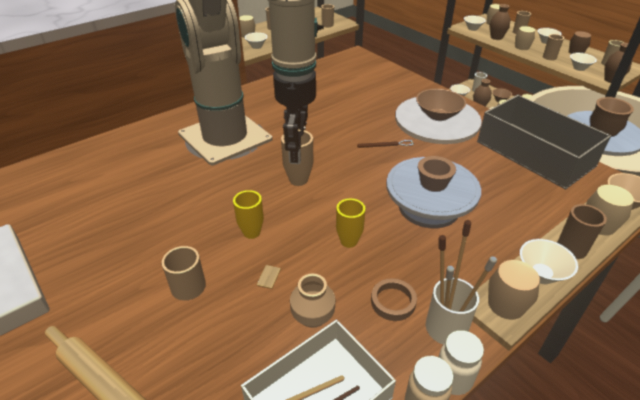

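The cup is held upright with its rim centred at (322,300), and the scene view shows it clear of the table. I'll carry it over the chuck.

```bash
python3 -m inch '[0,-2.4,0,-1.1,0,0,0,0,-5.4,0,-2.4,0,0,0,0,-8.9,0,-4.0,0,0,0,0,-12.5,0,-5.7,0,0,0,0,-16.0,0,-7.3,0,0,0,0,-19.6,0,-8.9,0,0,0,0,-23.2,0,-10.5,0,0,0,0,-26.1,0,-11.8,0,0,0,0,-28.2,0,-12.8,0,0,0,0,-29.7,0,-13.5,0,0,0,0,-29.7,0,-13.5,0,0,0,0,-29.7,0,-13.5,0,0,0]' && python3 -m inch '[0,0,0,0,0,0,0,0,0,0,0,0,0,0]'; for c in wrist top scene; do python3 look.py $c ${c}4;done; python3 - <<'E'
import cv2,numpy as np
a=cv2.imread('pics/wrist4.png')
b=cv2.resize(cv2.imread('pics/top4.png')[110:240,130:280],(375,325));c=cv2.resize(cv2.imread('pics/scene4.png')[70:230,360:520],(325,325))
cv2.imwrite('pics/m4.png',np.hstack([b,c]))
E
```

```text
clock: 5.95
eef_pos: [585.8, 232.8, 229.8]
tool_rot: [-1.571, -0.003, -2.356]
force: [-0.4, -0.4, -2.1]
width: 61.3
clock: 6.15
eef_pos: [586.5, 232.0, 231.2]
tool_rot: [-1.57, -0.001, -2.358]
force: [0.5, 0.6, -3.0]
width: 61.1
6.2 [586.6382704  232.27890633 231.34767509] [-1.57041592e+00 -5.77378068e-04 -2.35830821e+00] [ 0.07318221  0.16876819 -2.93236444] 61.07665807850987
6.25 [586.65365758 232.58764439 231.40801047] [-1.57051314e+00 -2.76048133e-04 -2.35794716e+00] [-0.5253848   0.29979592 -2.64514863] 61.327411972177536
6.3 [586.6627219  232.88317619 231.50717322] [-1.57057338e+00 -1.15575773e-06 -2.35765812e+00] [ 0.31698311 -0.05184108 -2.83525195] 61.11451024272694
```

View pics/m4.png

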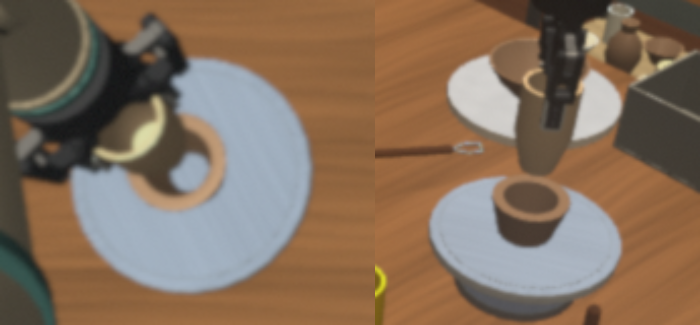

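View pics/wrist4.png

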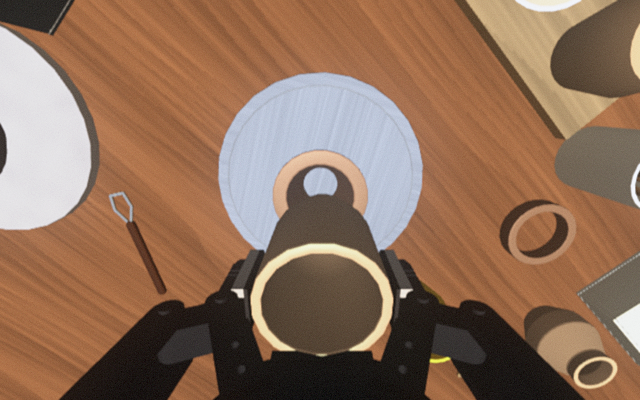

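The cup is over the mouth. In the wrist view the chuck is centred at (320,190) and the cup axis is at x≈322. I'll lower it most of the way.

```bash
python3 -m inch '[0,0,1,0,0,0,0,0,0,2.2,0,0,0,0,0,0,3.4,0,0,0,0,0,0,4.6,0,0,0,0,0,0,5.6,0,0,0,0,0,0,6.4,0,0,0,0,0,0,7,0,0,0,0,0,0,7,0,0,0,0,0,0,7,0,0,0,0]' && for c in wrist scene; do python3 look.py $c ${c}5;done; python3 - <<'E'
import cv2,numpy as np
b=cv2.resize(cv2.imread('pics/wrist5.png')[80:400,160:480],(400,400));c=cv2.resize(cv2.imread('pics/scene5.png')[80:230,365:515],(400,400))
cv2.imwrite('pics/m5.png',np.hstack([b,c]))
E
```

```text
clock: 7.2
eef_pos: [586.8, 233.8, 161.5]
tool_rot: [-1.571, 0.0, -2.357]
force: [0.2, 0.0, -3.1]
width: 61.1
7.25 [586.99725843 233.84364937 161.79027078] [-1.57042250e+00  9.35087419e-04 -2.35662773e+00] [ 0.76549224 -0.37923921 -2.15226846] 61.22672034071367
7.3 [587.07379492 233.86354485 161.92492315] [-1.57032273e+00  1.19733285e-03 -2.35667504e+00] [ 1.03039657 -0.13645655 -3.40769522] 61.43048499533185
```

View pics/m5.png

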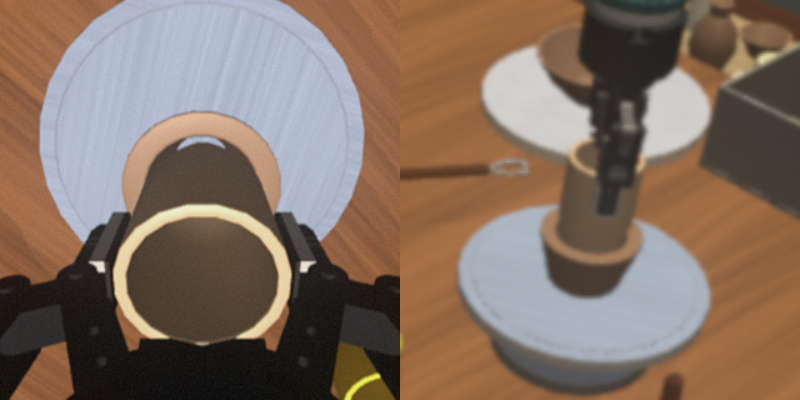

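The foot is inside the bore with no contact force, and the cup is centred and upright. I'll go down slowly until it touches, which I expect at TCP z≈147.

```bash
python3 -m inch '[0,0,0.3,0,0,0,0,0,0,0.6,0,0,0,0,0,0,0.9,0,0,0,0,0,0,1.1,0,0,0,0,0,0,1.1,0,0,0,0]'; python3 -m inch '[0,0,0.1,0,0,0,0,0,0,0.2,0,0,0,0,0,0,0.2,0,0,0,0]'
```

```text
clock: 7.8
eef_pos: [586.4, 233.8, 149.9]
tool_rot: [-1.571, -0.0, -2.357]
force: [1.1, 1.3, -2.9]
width: 61.2
clock: 8.1
eef_pos: [586.4, 234.1, 148.5]
tool_rot: [-1.571, 0.0, -2.356]
force: [-1.9, 1.0, -1.1]
width: 61.0
```

```bash
python3 -m inch '[0,0,0.1,0,0,0,0,0,0,0.2,0,0,0,0,0,0,0.2,0,0,0,0,0,0,0.2,0,0,0,0]'; python3 -m inch '[0,0,0.1,0,0,0,0,0,0,0.1,0,0,0,0,0,0,0.1,0,0,0,0]'
```

```text
clock: 8.5
eef_pos: [586.5, 234.3, 148.0]
tool_rot: [-1.571, 0.001, -2.356]
force: [-4.5, 1.2, 9.1]
width: 61.0
clock: 8.8
eef_pos: [586.5, 234.4, 147.9]
tool_rot: [-1.571, 0.001, -2.356]
force: [-5.0, -0.7, 14.1]
width: 61.5
```

The cup is firmly seated: TCP z is 147.9 against an expected 147, with 14 N pushing up. I'll open in place and then withdraw straight up.

```bash
python3 -m inch '[0.8,0,-0.1,0,0,0,0,0.9,0,-0.1,0,0,0,0,1,0,-0.1,0,0,0,0,1,0,-0.1,0,0,0,0,1,0,-0.1,0,0,0,0,1,0,-0.1,0,0,0,0]'; python3 look.py wrist wrist6; python3 look.py scene scene6; python3 - <<'E'
import cv2,numpy as np
b=cv2.resize(cv2.imread('pics/wrist6.png')[80:400,160:480],(400,400));c=cv2.resize(cv2.imread('pics/scene6.png')[80:230,365:515],(400,400))
cv2.imwrite('pics/m6.png',np.hstack([b,c]))
E
```

```text
clock: 9.4
eef_pos: [586.6, 233.6, 146.1]
tool_rot: [-1.571, -0.0, -2.357]
force: [-0.7, -0.7, -0.8]
width: 85.3
9.45 [586.60574033 233.58869574 146.17153503] [-1.57082981e+00 -1.81488026e-04 -2.35673290e+00] [ 0.33092537 -0.11100319 -0.41661683] 85.35388976718939
9.5 [586.63919585 233.63257019 146.21603816] [-1.57077105e+00 -8.43751352e-05 -2.35663747e+00] [ 0.23992989  0.09699801 -0.08182251] 85.52026045732751
```

View pics/m6.png

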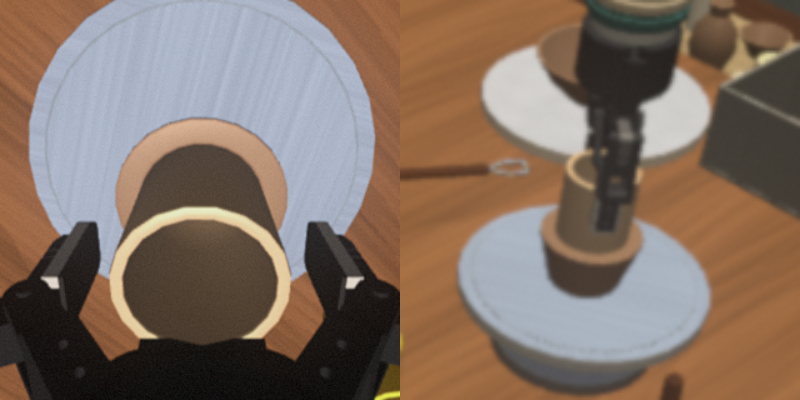

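The fingers are open and clear on both sides, and the cup stands centred in the chuck. I'll withdraw upward.

```bash
python3 -m inch '[1,0,-1,0,0,0,0,1,0,-3,0,0,0,0,1,0,-6,0,0,0,0,1,0,-9,0,0,0,0,1,0,-12,0,0,0,0,1,0,-14,0,0,0,0,1,0,-15,0,0,0,0,1,0,-15,0,0,0,0]'; python3 -m inch '[1,4,0,0,0,0,0,1,8,0,0,0,0,0,1,12,0,0,0,0,0,1,15,0,0,0,0,0,1,18,0,0,0,0,0,1,20,0,0,0,0,0,1,20,0,0,0,0,0,1,20,0,0,0,0,0]'; for c in wrist top scene; do python3 look.py $c ${c}7;done
python3 - <<'E'
import cv2,numpy as np,pickle
from h import *
b=cv2.resize(cv2.imread('pics/top7.png')[110:240,130:280],(375,325));c=cv2.resize(cv2.imread('pics/scene7.png')[90:230,380:520],(325,325))
cv2.imwrite('pics/m7.png',np.hstack([b,c]))
W=pickle.load(open('wrist7.pkl','rb'))
print('expect wrist rim',proj(W,np.array([586,233.5,188])))
E
```

```text
clock: 10.3
eef_pos: [587.3, 234.0, 298.1]
tool_rot: [-1.57, 0.003, -2.357]
force: [-0.3, 0.4, -0.7]
width: 85.3
clock: 11.1
eef_pos: [445.1, 92.4, 295.8]
tool_rot: [-1.571, -0.0, -2.357]
force: [0.1, 0.0, 1.4]
width: 85.4
11.15 [445.53007421  92.92243738 295.92337566] [-1.57119577e+00  2.10549766e-04 -2.35619751e+00] [-0.07964411 -0.15619384  0.84080731] 84.99119964864647
11.2 [445.69538442  93.11703389 295.93711566] [-1.57118126e+00  2.57210633e-04 -2.35576289e+00] [0.86777967 1.22169814 0.30563077] 85.44627269249078
11.25 [445.70255472  93.19207297 295.94829177] [-1.57118723e+00  1.54404895e-04 -2.35549318e+00] [-0.19949161  0.28141684  0.45958403] 85.36213937483416
expect wrist rim (np.float64(320.4508046493351), np.float64(-75.38599439932884))
```

View pics/m7.png

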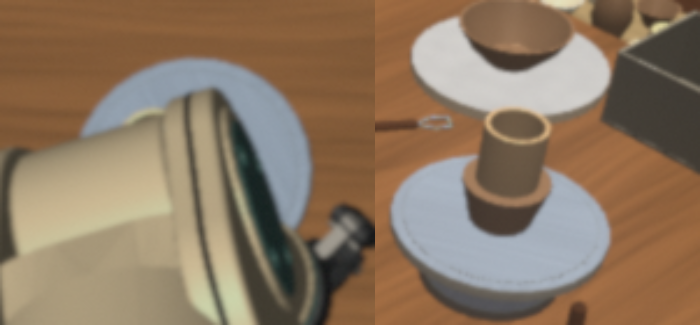

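View pics/wrist7.png

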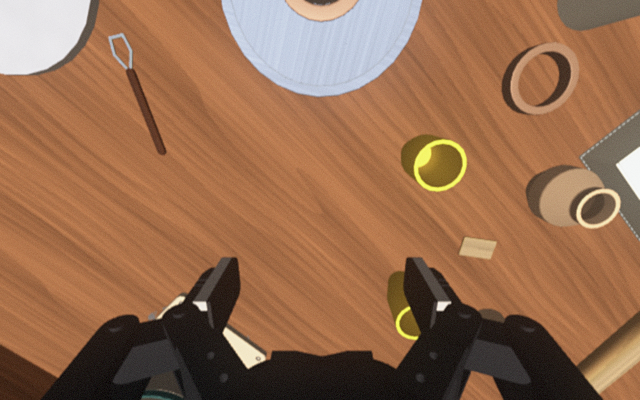

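View pics/scene7.png

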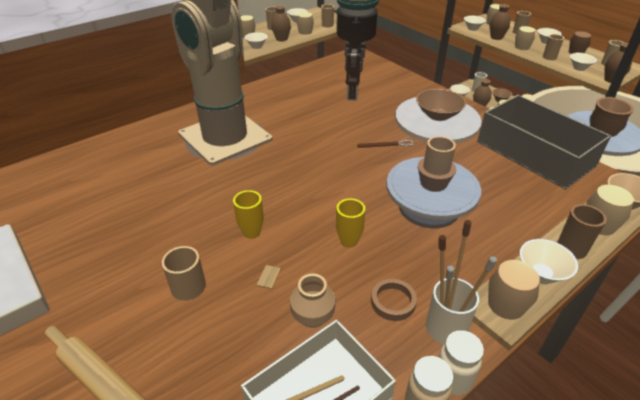

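The scene view shows the cup upright in the chuck at (438,157), with the bystanders unmoved at (184,272) and (313,300). The arm hides the cup from the top camera, so I'll move it aside for a two-view check.

```bash
python3 -m inch '[1,0,0,4,0,0,0,1,0,0,8,0,0,0,1,0,0,12,0,0,0,1,0,0,16,0,0,0,1,0,0,20,0,0,0,1,0,0,22,0,0,0,1,0,0,22,0,0,0,1,0,0,22,0,0,0]'; for c in top scene; do python3 look.py $c ${c}8;done
python3 - <<'E'
import cv2,numpy as np,pickle
from h import *
T=pickle.load(open('top8.pkl','rb'));S=pickle.load(open('scene8.pkl','rb'));
for b in [(412,150,462,188)]:pass
es=ell(S,(420,133,460,160),0,112,150,30,0,'pics/f.png');
p=proj(T,np.array([586,233.5,188]));print('exp',p,proj(S,np.array([586,233.5,188])),np.round(es,1))
x,y=map(int,p)
et=ell(T,(x-20,y-20,x+22,y+22),0,80,130,60,12,'pics/g.png');print(np.round(et,1))
print(tri((T,*et[:2]),(S,*es[:2])),plane(T,*et[:2],188),plane(S,*es[:2],188))
i=[cv2.imread('pics/f.png'),cv2.imread('pics/g.png')]
cv2.imwrite('pics/m8.png',np.vstack([cv2.resize(j,(700,280)) for j in i]))
E
```

```text
clock: 12.05
eef_pos: [600.6, -62.4, 295.4]
tool_rot: [-1.573, -0.0, -2.356]
force: [0.3, 0.4, 0.4]
width: 85.4
12.1 [600.22785663 -61.67105025 295.75220548] [-1.57261191e+00 -5.54552416e-05 -2.35494966e+00] [-1.35039453  0.56846983  0.51146569] 85.09377212512791
12.15 [600.11126261 -61.46418791 296.04402482] [-1.57225626e+00  1.12004171e-04 -2.35441371e+00] [ 0.21560547 -0.08984993  0.29375721] 85.43931186209042
exp (np.float64(191.27567448751927), np.float64(167.37305228848015)) (np.float64(440.5166109727737), np.float64(143.39818097215405)) [441.1 140.8  20.2  42.7]
[190.8 168.4  29.8  36.4]
(array([583.90223324, 234.14991344, 192.9694371 ]), [np.float64(1.6848319227584296), np.float64(1.6848319227582598)]) [583.86606977 234.33767113 188.        ] [580.00498538 242.48040319 188.        ]
```

View pics/m8.png

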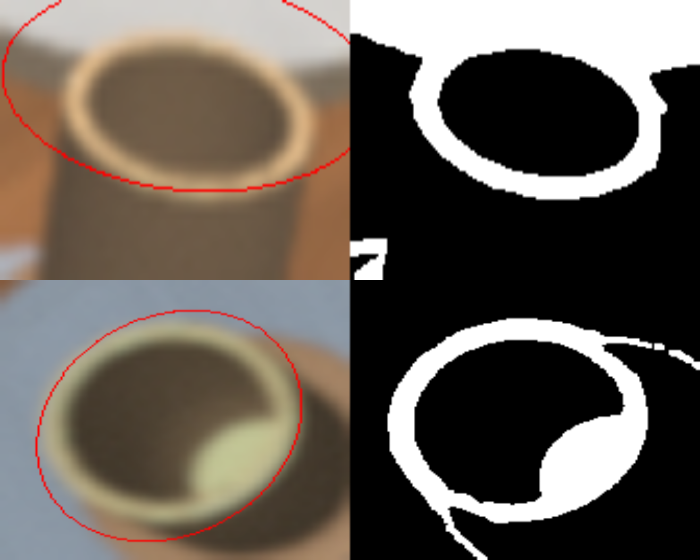

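View pics/top8.png

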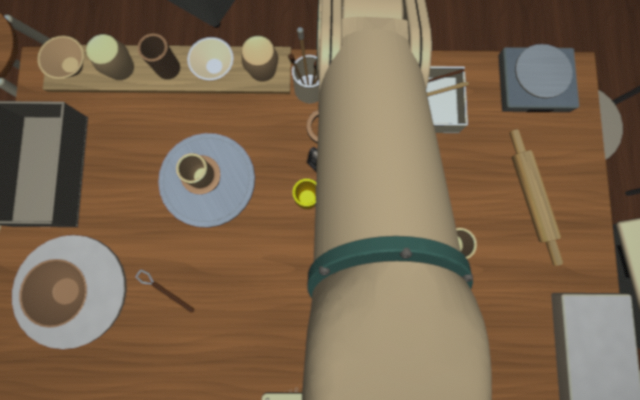

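Both masks picked up some background, so those two ellipse fits are wrong. I'll recompute from the clean inner mouth contours.

```bash
python3 - <<'E'
import cv2,numpy as np,pickle
from h import *
def hole(c,box,smax,vlo,seed,hlo=0):
    x0,y0,x1,y1=box;k=4
    im=cv2.resize(c['img'][y0:y1,x0:x1],None,fx=k,fy=k,interpolation=cv2.INTER_CUBIC)
    m=cv2.inRange(cv2.cvtColor(im,cv2.COLOR_RGB2HSV),(hlo,0,vlo),(60,smax,255))
    q=[x for x in cv2.findContours(cv2.bitwise_not(m),cv2.RETR_LIST,cv2.CHAIN_APPROX_NONE)[0] if cv2.pointPolygonTest(x,((seed[0]-x0)*k,(seed[1]-y0)*k),False)>0]
    e=cv2.fitEllipse(min(q,key=cv2.contourArea));return (e[0][0]+.5)/k-.5+x0,(e[0][1]+.5)/k-.5+y0,e[1]
T=pickle.load(open('top8.pkl','rb'));S=pickle.load(open('scene8.pkl','rb'))
s=hole(S,(420,133,460,160),112,150,(441,144));print('scene',s)
# top: outer bounds of ring read off mask (m8.png), inner is cut by the lit spot
t=(171+(518-350)/8.333,147+(420-280)/6.667);print('top',t)
print(tri((T,*t),(S,*s[:2])),plane(T,*t,188),plane(S,*s[:2],188))
E
```

```text
scene (441.1682300567627, 143.40114498138428, (46.77029037475586, 91.89651489257812))
top (191.1608064322573, 167.99895005249738)
(array([585.65410741, 234.83078677, 186.9054856 ]), [np.float64(1.0051598463707683), np.float64(1.005159846370827)]) [584.70659014 233.66437494 188.        ] [586.9053072  234.61222031 188.        ]
```

The rim is at (585.7, 234.8, 186.9) and the mouth, measured the same way, at (586.0, 234.8, 122.5). The cup is therefore centred within 1 mm, with its rim 64 mm above the mouth against an expected 62.5 mm.

```bash
python3 -c "
from cell import finish_job
print(finish_job())"
```

```text
the job is handed in; nothing more can be done
None
```

The brown tapered cup is seated foot down in the chuck, and I handed the job in at about 12.2 s; no verdict is reported. I gripped it across the band, pressed it home until it pushed back with 14 N at a TCP height of 147.9 mm (147 expected), then released and backed away.

**Last checks:**
- **Centring:** the cup's rim, from two views, is within about 1 mm sideways of the chuck mouth.
- **Depth:** the rim is about 64 mm above the mouth, against 62.5 mm when fully home. That is within the 2–3 mm height error seen in all my camera measurements. The cup looks upright in the scene view.
- **Bystanders:** the straight-sided cup and the jar stood at their starting places in the scene view, and the gripper was open and well clear.

**What failed or disagreed:** two automatic ellipse fits in the final check were spoiled by background in the masks. I redid the scene one from the inner rim contour and read the top one off the mask by hand; the two then agreed within about 1 mm. An early fit of the chuck in the scene view failed the same way and was redone before the arm moved.

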